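Open both doors of the bolted reagent cupboard

ROBOT

A 6-joint arm with a two-finger parallel gripper is mounted at the origin on a cart in front of the work surface, level with it; the furniture and walls round the work are solid. World frame = base frame: x ahead of the robot, y to its left, z up, the work surface at z = 0. Lengths are in m, angles in rad, forces in N, time in s.
With the tool pointing down it reaches from about 0.25 to 0.775 m from the base axis. Payload 4 kg.
Tool frame: the origin (TCP) lies at the very end of the fingers, on their centre line; the grasp point (between the pads) lies 19 mm behind it (robot.hold_point_z is the distance from the TCP to the grasp point, in m); z points along the fingers, y is the line along which they close (so a half turn about z gives the same grasp; the last joint's range is limited). The gripper opens to 94 mm and grips with 3 to 60 N. Pads are 16 mm wide; open, the fingers measure 119 mm over their backs; the gripper's body (75 mm by 177 mm) begins 78 mm behind the grasp point.
Start: joints at [-1.238, 0.087, 1.371, -0, 1.684, -0.103], TCP at [0.232, -0.499, 0.184] pointing down, gripper open.
Joint ranges: [-3.1, 3.1], [-0.76, 2.03], [0.27, 2.55], [-1.08, 4.22], [0.17, 2.65], [-2.57, 2.57]. Speed limits (rad/s): [2.79, 2.79, 3.14, 3.14, 3.14, 3.14].

INTERFACE

Orientations are given as [roll, pitch, yaw] about the fixed x, y, z axes, in that order (R = Rz(yaw) Ry(pitch) Rx(roll)).
In Python, from bench import robot gives the robot as it stands.
- The arm moves only by the tool carry_out, never from a script. Its argument "steps" is a list of rows, each a list of 3 entries, a list of its own where there are three numbers: the shift along the tool's x, y, z in m, then the turn about the tool's z in units of 10 degrees (1.0 is 10 degrees), then the closure, from -1 (fully open) to 1 (shut). In form: [[[tx, ty, tz], roll, jaw], ...]. A call has 1 to 10 rows; each row is the pose to reach, as a shift and turn from the pose commanded when the call began, along the tool's axes at that moment; what a row does not reach only later rows make up. A row lasts 1/8 s, in which the tool goes at most 62.5 mm and 10.7 degrees, less where a joint would pass 70% of its speed; a pose out of reach is approached as far as the arm can. A call with a gripper value outside its range is refused whole. The fingers move at their own pace and stop on an object; the grip force is fixed at half the most. Time passes only in rows, so rows that repeat a pose let the fingers close. It gives the time, the measured TCP pose, the force, the opening and the grip force at its end, in the units of the state.
- robot.get_obs(): the state, without advancing time (a new reading comes with each control period).
- robot.snapshot(name): name is "side" or "top"; returns a dict with "image" (420x560x3 uint8, red, green, blue), "z_map" (420x560 float32, m along the optical axis (not along the pixel's ray), 0 where there is no reading), "mtx" (3x3 intrinsics, pixels), "R" (3x3) and "t" (3): a world point X has camera coordinates R X + t. Camera axes: x right, y down, z forward; pixel columns grow to the right and rows downward; lengths in m; the calibration is good to about 2 mm. A picture is of the moment at which its call begins.
- robot.close_job(): hands the job in; it is judged then, once.
The state is a dict: "time": time; "joint_positions": joint angles; "qvel": joint speeds; "joint_torque": joint torques, N m; "tool_pos": TCP position; "ee_rot": TCP orientation; "wrist_force": force on the tool from outside, world axes, zero at the start; "wrist_torque": the same for the moment, N m; "width": finger opening in m; "finger_force": force on a finger pad.
Only numpy, scipy, OpenCV 4.12 (cv2) and the standard library are available. Lean on these libraries where they do the work, as an engineer would, in place of code of your own. Each camera call takes 0.05 s, during which the arm holds its last target. There are 200 camera calls.

TASK

Open both doors of the small white bench cupboard wide, each to about a right angle, so that the bottles inside can be taken out, and leave them standing open. The right-hand door closes over the other with a metal strip and must be swung open first; only then can the flush bolt in the edge of the left-hand door be drawn fully up by its knob and that door swung open too.

Things in the scene. Friction and masses are not known exactly. Their poses are not given: they have to be found in the camera images.
- cupboard: White cupboard fixed on the bench, 300 wide, 90 deep, 150 mm high. Origin at bench level under the middle of the carcass's front; x points into it (away from the robot), y left along the front, z up. Positions below are (x, y) in this frame, mm, doors closed. Two 20 mm thick doors, z 22 to 148, lie before the front (x -20 to 0), meet at y = 0 and open toward -x. Behind them stand bottles.
- active_door (a joint): Right door, rad: 0 shut, 1.57 square, stop 1.75; opens anticlockwise seen from above about (-10, -145). May start ajar by 0.05; stays where left (0.06 N m). Pull: upright round bar 10 mm thick, z 75 to 172, axis (-52, -60), stems at z 85 and 132. A steel strip on its free edge laps 34 mm over the left door up to z 183; its folded top hides the bolt's knob while shut.
- passive_door (a joint): Left door, rad: 0 shut, 1.57 square, stop 1.75; opens clockwise seen from above about the hinge axis (-10, 145). Stays where it is left (0.06 N m). Held shut by the flush bolt. It has the same bar pull, axis (-52, 60).
- flush_bolt (a joint): Height in m of the upright bolt in the left door's free edge: 0 down in the sill, door free from 0.015, 0.030 fully up (stop). Round knob, 14 mm across, on that door's top edge: z 152 to 173 with bolt down, axis (-10, 18). Lifts with about 2 N, stays where left; its knob can also be used to swing the door.

How it is judged:
By the outcome, as a careful person would: the job done as asked, in the order asked, and still so for the second after the job is handed in, with the robot touching nothing.
It also fails if it takes over 54 s, if anything falls off the work surface, if the arm or the gripper's body presses on something with over 40 N, if the wrist force passes 120 N, or if a joint passes its speed limit or range.

## Working session

There is one attempt and no reset: what is moved stays moved. The work goes in short steps, Python scripts to look and compute and a tool call to move; the robot and the scene stay as the last step left them, time stands still between calls to the robot, and variables do not carry over. Pictures are saved under pics/ and viewed, at most 10 in all, crops included, and the job is handed in when it is done.

Besides the shell and the picture viewer there is one more tool, called after "Call:" by a JSON object that holds its "op" and its "data", one argument or row to a line. carry_out: Moves the arm, as the interface text tells. Its arguments: {"type":"object","properties":{"steps":{"type":"array","items":{"type":"array"}}},"required":["steps"]}

```bash
mkdir -p pics; ls; python3 - <<'E'
from bench import robot
import cv2,numpy as np
o=robot.get_obs();print({k:np.round(v,3) for k,v in o.items()})
for n in("top","side"):
    s=robot.snapshot(n);np.savez(f"/tmp/{n}.npz",**s);cv2.imwrite(f"pics/{n}1.png",s["image"][...,::-1]);print(s["mtx"],s["R"],s["t"])
E
```

```text
pics
{'time': np.float64(0.0), 'joint_positions': array([-1.238,  0.088,  1.372,  0.   ,  1.684, -0.103]), 'qvel': array([ 0.001, -0.001,  0.002, -0.001, -0.002, -0.001]), 'joint_torque': array([-0.0000e+00, -3.4019e+01, -3.0243e+01,  7.2000e-02,  3.3000e-02,
       -0.0000e+00]), 'tool_pos': array([ 0.232, -0.498,  0.183]), 'ee_rot': array([-3.139, -0.   ,  0.436]), 'wrist_force': array([ 0.959, -0.285,  0.3  ]), 'wrist_torque': array([ 0.026, -0.05 ,  0.015]), 'finger_force': np.float64(0.0), 'width': np.float64(0.094)}
[[488.52028854   0.         279.87702309]
 [  0.         488.52028854 216.19420363]
 [  0.           0.           1.        ]] [[ 0.31387121 -0.94939698 -0.01141213]
 [-0.84910402 -0.27529532 -0.45081576]
 [ 0.42486142  0.15118818 -0.89254407]] [-0.14798509  0.56675804  0.79724776]
[[395.37949409   0.         282.4094402 ]
 [  0.         395.37949409 213.45180486]
 [  0.           0.           1.        ]] [[-0.47102509 -0.88211745  0.00204296]
 [-0.79171611  0.42172983 -0.44196104]
 [ 0.38899996 -0.20979218 -0.89703192]] [0.32530391 0.47548786 0.65772045]
```

View pics/top1.png

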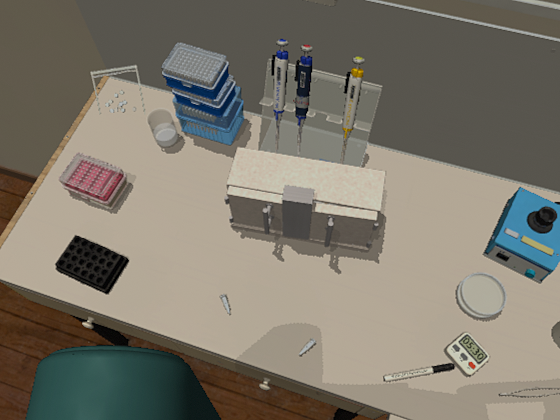

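View pics/side1.png

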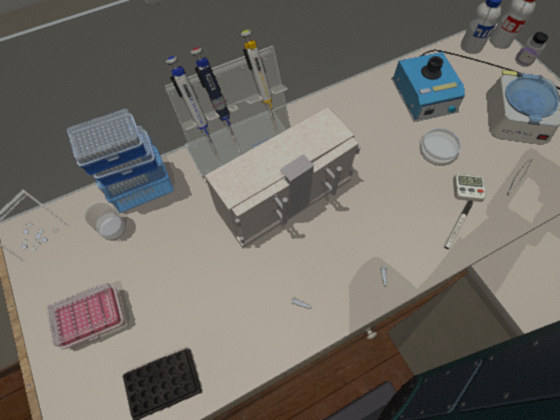

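The top view shows the cupboard with its top face at about (228-385, 150-220), the strip at (298, 190-235), and pull bars at (268, 215) left and (331, 230) right. The side view agrees: strip at (297, 170), bars in front. Next I'll fit the pose from depth.

```bash
cat > h.py <<'E'
import numpy as np,cv2
def cloud(s):
    K,R,t,z=s["mtx"],s["R"],s["t"],s["z_map"].astype(float)
    v,u=np.indices(z.shape);c=np.stack([(u-K[0,2])/K[0,0]*z,(v-K[1,2])/K[1,1]*z,z],-1)
    P=(c-t)@R;P[z==0]=np.nan;return P
E
python3 - <<'E'
from h import *
for n,(a,b,c,d) in {"top":(140,270,215,400),"side":(100,250,195,370)}.items():
    s=np.load(f"/tmp/{n}.npz");P=cloud(s)[a:b,c:d].reshape(-1,3)
    print(n,np.histogram(P[:,2],np.arange(.13,.2,.004)))
    T=P[(P[:,2]>.143)&(P[:,2]<.157)]
    # largest component on 2mm-raster
    m=np.zeros((600,600),np.uint8);q=((T[:,:2]+[0,.6])*500).astype(int);ok=((q>=0)&(q<600)).all(1);m[q[ok,1],q[ok,0]]=255
    m=cv2.morphologyEx(m,cv2.MORPH_CLOSE,np.ones((5,5)));m=cv2.morphologyEx(m,cv2.MORPH_OPEN,np.ones((9,9)))
    cs,_=cv2.findContours(m,0,2);k=max(cs,key=cv2.contourArea);r=cv2.minAreaRect(k)
    print(r[0][0]/500,r[0][1]/500-.6,np.array(r[1])/500,r[2],(cv2.boxPoints(r)/500-[0,.6]).round(3).tolist())
    S=P[(P[:,2]>.178)&(P[:,2]<.19)];print("strip",len(S),np.nanmean(S,0), cv2.minAreaRect((S[:,:2]*1000).astype(np.float32)))
E
```

```text
top (array([ 182,  186,  181,  261, 3530, 3422,   75,   32,   49,   47,   63,
         36,  108,  383,    4,    0,    0]), array([0.13 , 0.134, 0.138, 0.142, 0.146, 0.15 , 0.154, 0.158, 0.162,
       0.166, 0.17 , 0.174, 0.178, 0.182, 0.186, 0.19 , 0.194, 0.198]))
0.65916455078125 0.00949725341796881 [0.11684168 0.30200403] 6.8090500831604 [[0.583, 0.153], [0.619, -0.147], [0.735, -0.134], [0.699, 0.166]]
strip 495 [0.61297632 0.01042391 0.18304561] ((614.3180541992188, 10.927888870239258), (34.02713394165039, 55.9019775390625), 8.504036903381348)
side (array([ 243,  294,  247,  427, 4703, 2087,  154,  103,  105,   97,  103,
         81,  186,  316,    9,    7,    0]), array([0.13 , 0.134, 0.138, 0.142, 0.146, 0.15 , 0.154, 0.158, 0.162,
       0.166, 0.17 , 0.174, 0.178, 0.182, 0.186, 0.19 , 0.194, 0.198]))
0.659568359375 0.01035546875000004 [0.11476418 0.3010491 ] 6.863692283630371 [[0.585, 0.153], [0.621, -0.146], [0.735, -0.132], [0.699, 0.167]]
strip 511 [0.63351743 0.02074786 0.18242416] ((720.8145751953125, 51.88072967529297), (271.0069885253906, 59.55171203613281), 20.657398223876953)
```

```bash
python3 - <<'E'
from h import *
o=np.array([.625,.0065]);a=.119;M=np.array([[np.cos(a),np.sin(a)],[-np.sin(a),np.cos(a)]])
for n in("top","side"):
    s=np.load(f"/tmp/{n}.npz");P=cloud(s).reshape(-1,3);C=np.c_[((P[:,:2]-o)@M.T)*1000,P[:,2]*1000]
    b=lambda x0,x1,y0,y1,z0,z1:C[(C[:,0]>x0)&(C[:,0]<x1)&(C[:,1]>y0)&(C[:,1]<y1)&(C[:,2]>z0)&(C[:,2]<z1)]
    for y in(-60,60):
        B=b(-80,-35,y-25,y+25,150,180);T=B[B[:,2]>169]
        print(n,y,len(B),np.median(B,0).round(1),B.min(0).round(1),B.max(0).round(1),"top",len(T),T.mean(0).round(1))
    S=b(-60,40,-60,60,179,188);print(" strip",np.percentile(S,[3,50,97],axis=0).round(1).tolist())
    F=b(-40,0,-140,-30,40,125);L=b(-40,0,35,140,40,125)
    for q in(F,L): print(" face",len(q),np.polyfit(q[:,1],q[:,0],1).round(4))
    t=b(-60,130,-170,170,148.5,153); print(" top",np.percentile(t,[1,99],axis=0).round(1).tolist())
E
```

```text
top -60 49 [-55.1 -61.8 167.4] [-57.8 -66.7 150.6] [-47.5 -57.1 175.1] top 22 [-52.7 -62.1 172.2]
top 60 46 [-51.3  58.7 169.3] [-54.3  54.7 150.2] [-44.4  64.8 175.2] top 24 [-49.1  59.7 171.5]
 strip [[-26.3, -20.6, 180.4], [-11.5, 5.6, 183.1], [4.6, 31.7, 185.6]]
 face 933 [ -0.0384 -22.4421]
 face 823 [ 1.22000e-02 -1.77321e+01]
 top [[-18.9, -146.7, 148.6], [91.4, 145.4, 152.8]]
side -60 50 [-54.6 -59.  165.1] [-57.9 -65.2 150.6] [-48.1 -56.1 172.3] top 17 [-53.1 -61.1 171.3]
side 60 51 [-51.3  62.6 166.2] [-54.5  56.7 150.4] [-45.2  65.  172.5] top 22 [-49.6  60.7 171.1]
 strip [[-26.5, -20.0, 179.9], [-11.6, 6.7, 182.5], [4.2, 32.9, 184.6]]
 face 589 [ -0.0493 -24.2796]
 face 747 [  0.0298 -20.1846]
 top [[-18.2, -145.2, 148.5], [91.0, 147.3, 152.1]]
```

Call:
{"op": "carry_out", "data": {
  "steps": [
    [[0,0,-0.045],0,0.3],
    [[0.499,-0.25,-0.045],1.82,0.3],
    [[0.499,-0.25,-0.045],1.82,0.3],
    [[0.499,-0.25,-0.045],1.82,0.3],
    [[0.499,-0.25,-0.045],1.82,0.3],
    [[0.499,-0.25,-0.045],1.82,0.3],
    [[0.499,-0.25,-0.045],1.82,0.3],
    [[0.499,-0.25,-0.045],1.82,0.3],
    [[0.499,-0.25,-0.045],1.82,0.3],
    [[0.499,-0.25,-0.045],1.82,0.3]
  ]
}}

```text
time: 1.35
tool_pos: [0.5798, -0.0595, 0.2283]
ee_rot: [3.141, 0.001, 0.118]
wrist_force: [1.3, -0.8, 0.1]
width: 0.0328
finger_force: 0.0
```

Call:
{"op": "carry_out", "data": {
  "steps": [
    [[-0.001,0.001,0.03],0,0.3],
    [[-0.001,0.001,0.06],0,0.3],
    [[-0.001,0.001,0.088],0,0.3],
    [[-0.001,0.001,0.088],0,0.3],
    [[-0.001,0.001,0.088],0,1],
    [[-0.001,0.001,0.088],0,1],
    [[-0.001,0.001,0.088],0,1],
    [[-0.001,0.001,0.088],0,1]
  ]
}}

```text
time: 2.35
tool_pos: [0.5786, -0.062, 0.1426]
ee_rot: [-3.141, -0.002, 0.119]
wrist_force: [-1.0, 1.8, 4.7]
width: 0.0087
finger_force: 30.0
```

```bash
python3 - <<'E'
from bench import robot
import cv2,numpy as np
s=robot.snapshot("side");cv2.imwrite("pics/s2.png",cv2.resize(s["image"][100:260,190:390,::-1],None,fx=4,fy=3.75))
o=robot.get_obs();print(o["width"],o["finger_force"],o["tool_pos"],o["wrist_force"])
E
```

```text
0.00831191998321633 30.00143587589264 [ 0.57860149 -0.06197497  0.14252178] [-1.29463564  2.22173817  6.06809422]
```

View pics/s2.png

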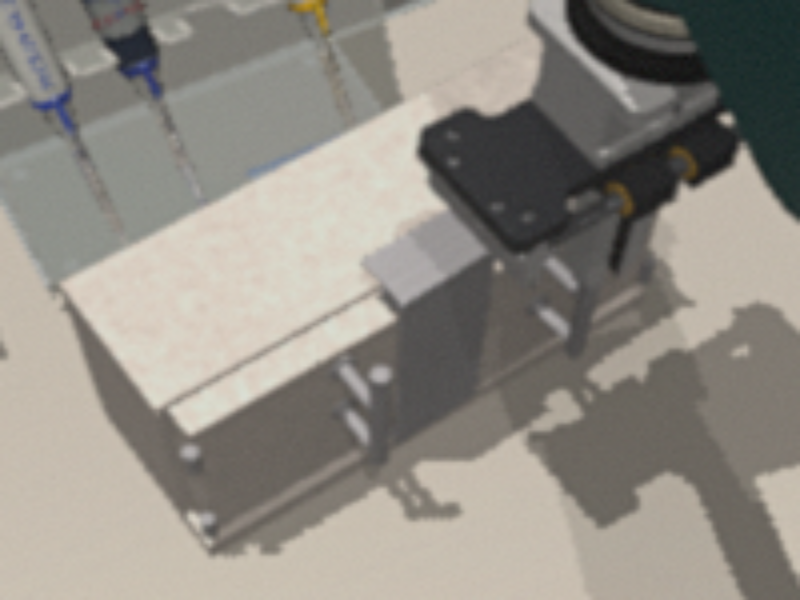

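The picture shows the gripper standing over the right bar near (580, 290), with the left bar at (380, 400) and the strip at (440, 330). The grip is established, so I'll try a first pull along the arc.

Call:
{"op": "carry_out", "data": {
  "steps": [
    [[-0.005,0.003,0],0,1],
    [[-0.01,0.0065,0],0,1],
    [[-0.015,0.01,0],0,1],
    [[-0.02,0.014,0],0,1],
    [[-0.02,0.014,0],0,1]
  ]
}}

```text
time: 3.02
tool_pos: [0.5602, -0.0785, 0.1425]
ee_rot: [3.142, -0.002, 0.119]
wrist_force: [-1.2, 2.0, 5.9]
width: 0.0084
finger_force: 30.0
```

```bash
python3 - <<'E'
from bench import robot
import cv2,numpy as np
s=robot.snapshot("side");cv2.imwrite("pics/s3.png",cv2.resize(s["image"][100:260,190:390,::-1],None,fx=4,fy=3.75))
o=robot.get_obs();print(o["width"],o["finger_force"],o["tool_pos"],o["wrist_force"])
E
```

```text
0.008597048984558129 30.00159054994583 [ 0.5602072  -0.07849686  0.14253532] [-1.08309649  3.14553008  6.48813431]
```

View pics/s3.png

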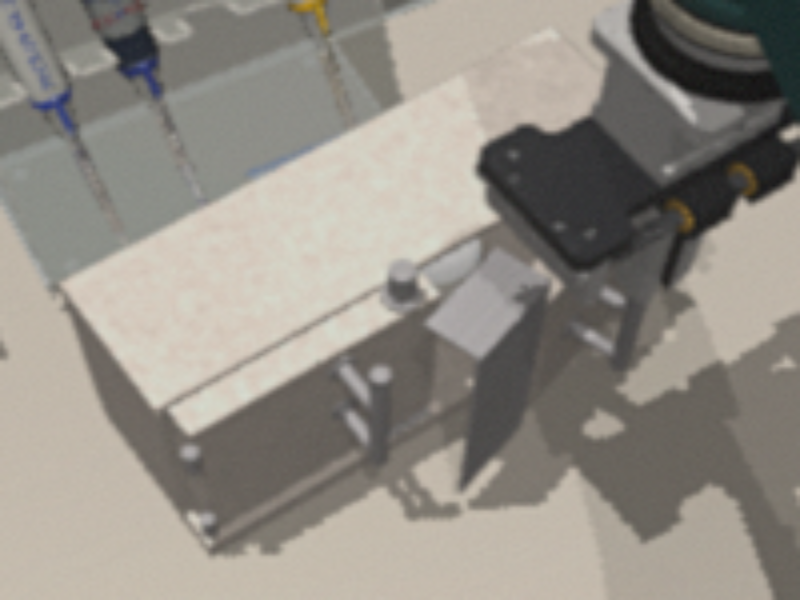

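The strip has come away: the right door is about 0.3 rad open and the knob now shows at (402, 280). I'll continue along the arc.

Call:
{"op": "carry_out", "data": {
  "steps": [
    [[-0.012,0.014,0],0,1],
    [[-0.022,0.031,0],0,1],
    [[-0.0275,0.049,0],0,1],
    [[-0.03,0.068,0],0,1],
    [[-0.028,0.0865,0],0,1],
    [[-0.024,0.1,0],0,1],
    [[-0.0195,0.1115,0],0,1],
    [[-0.0195,0.1115,0],0,1],
    [[-0.0195,0.1115,0],0,1]
  ]
}}

```text
time: 4.2
tool_pos: [0.5547, -0.1931, 0.1427]
ee_rot: [3.138, -0.003, 0.117]
wrist_force: [-0.5, 0.2, 5.6]
width: 0.0084
finger_force: 30.0
```

```bash
python3 - <<'E'
from bench import robot
import cv2,numpy as np
s=robot.snapshot("top");cv2.imwrite("pics/t4.png",cv2.resize(s["image"][130:290,210:410,::-1],None,fx=4,fy=3.75))
o=robot.get_obs();print(o["width"],o["finger_force"],o["tool_pos"],o["wrist_force"])
E
```

```text
0.008412441275208895 30.014885365962982 [ 0.55461413 -0.19310426  0.14264738] [ 0.25833528 -0.27429738  6.14557355]
```

View pics/t4.png

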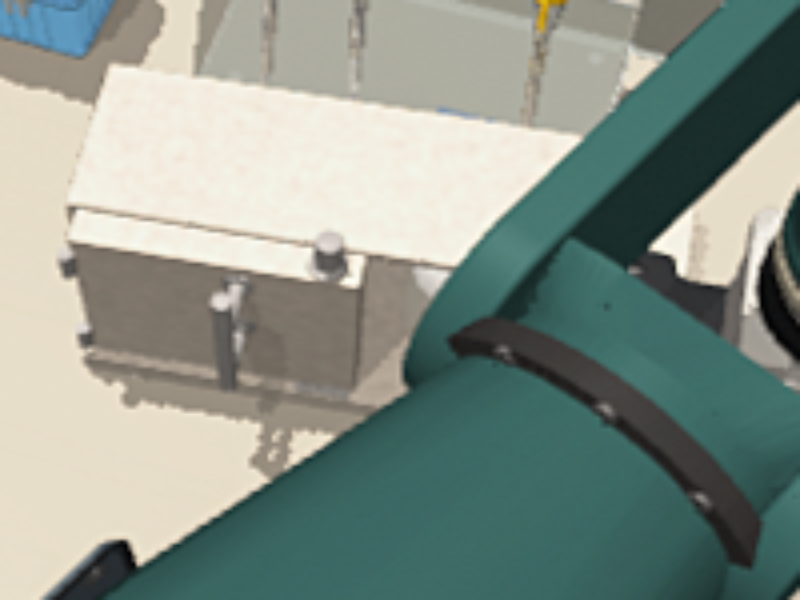

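The top view shows the left door still shut, with the knob at about full-image (292, 195). The arm hides the right door, so I'll release the bar, rise and look.

Call:
{"op": "carry_out", "data": {
  "steps": [
    [[0,0,0],0,0.45],
    [[0,0,0],0,0.45],
    [[0,0,0],0,0.45],
    [[0,0,-0.03],0,0.45],
    [[0,0,-0.06],0,0.45],
    [[0,0,-0.11],0,0.45],
    [[0,0,-0.11],0,0.45],
    [[-0.06,0.0,-0.11],0,0.45],
    [[-0.12,0.0,-0.11],0,0.45],
    [[-0.12,0.0,-0.11],0,0.45]
  ]
}}

```text
time: 5.5
tool_pos: [0.4313, -0.2057, 0.2496]
ee_rot: [-3.141, 0.002, 0.115]
wrist_force: [-0.2, -0.4, 0.0]
width: 0.0259
finger_force: 0.0
```

```bash
cat >> h.py <<'E'
O=np.array([.6265,.0068]);a=.119;M=np.array([[np.cos(a),np.sin(a)],[-np.sin(a),np.cos(a)]])
def cup(P): P=P.reshape(-1,3);return np.c_[((P[:,:2]-O)@M.T)*1000,P[:,2]*1000]
def box(C,*r): return C[(C[:,0]>r[0])&(C[:,0]<r[1])&(C[:,1]>r[2])&(C[:,1]<r[3])&(C[:,2]>r[4])&(C[:,2]<r[5])]
E
python3 - <<'E'
from bench import robot
from h import *
for n in("side","top"):
    s=robot.snapshot(n);cv2.imwrite(f"pics/{n}5.png",s["image"][...,::-1]);C=cup(cloud(s))
    k=box(C,-30,15,-5,40,157,180);print(n,"knob",len(k),k.min(0).round(1),k.max(0).round(1),k[k[:,2]>170].mean(0).round(1))
    d=box(C,-160,-25,-175,-125,140,155);print(" doortop",len(d),d[:,0].min(),np.polyfit(d[:,0],d[:,1],1) if len(d)>9 else 0)
o=robot.get_obs();print(o["tool_pos"],o["ee_rot"],o["wrist_force"],o["width"])
E
```

```text
side knob 63 [-16.7  12.2 157.1] [ -3.   25.6 174.1] [ -9.1  19.  172.1]
 doortop 623 -153.46132072773187 [-1.19730270e-03 -1.44178755e+02]
top knob 65 [-16.   10.6 157.9] [ -2.4  23.6 175.9] [ -9.   17.7 173.3]
 doortop 4 -57.36383422840671 0
[ 0.43437774 -0.20580756  0.250191  ] [-3.14125334e+00 -7.30150413e-05  1.17433069e-01] [ 0.88409106 -1.12369325 -0.35494911] 0.025865934684811378
```

View pics/side5.png

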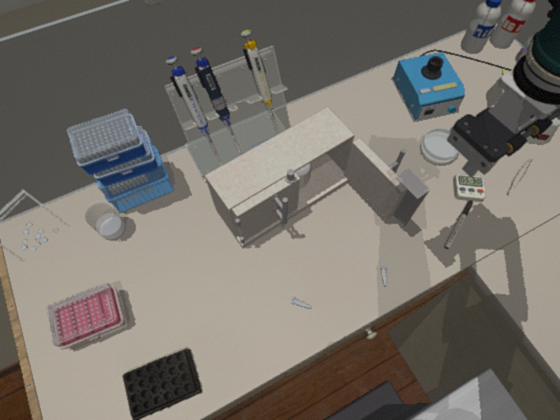

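The right door stands square, with its strip at (405, 195), and the knob is free at (291, 175). I'll move above the knob.

Call:
{"op": "carry_out", "data": {
  "steps": [
    [[0.206,-0.207,0],0,0.15],
    [[0.206,-0.207,0],0,0.15],
    [[0.206,-0.207,0],0,0.15],
    [[0.206,-0.207,0],0,0.15],
    [[0.206,-0.207,0],0,0.15],
    [[0.206,-0.207,0],0,0.15],
    [[0.206,-0.207,0],0,0.15],
    [[0.206,-0.207,0],0,0.15],
    [[0.206,-0.207,0],0,0.15]
  ]
}}

```text
time: 6.72
tool_pos: [0.6144, 0.023, 0.2514]
ee_rot: [3.141, -0.001, 0.117]
wrist_force: [-0.4, -0.3, -0.1]
width: 0.0397
finger_force: 0.0
```

Call:
{"op": "carry_out", "data": {
  "steps": [
    [[0,-0.001,0.04],0,0.15],
    [[0,-0.001,0.07],0,0.15],
    [[0,-0.001,0.096],0,0.15],
    [[0,-0.001,0.096],0,0.15],
    [[0,-0.001,0.096],0,1],
    [[0,-0.001,0.096],0,1],
    [[0,-0.001,0.096],0,1],
    [[0,-0.001,0.096],0,1]
  ]
}}

```text
time: 7.72
tool_pos: [0.6149, 0.025, 0.1555]
ee_rot: [3.141, -0.001, 0.118]
wrist_force: [0.4, 1.1, -0.4]
width: 0.0036
finger_force: 0.0
```

```bash
python3 - <<'E'
from bench import robot
from h import *
for n in("side","top"):
    s=robot.snapshot(n);cv2.imwrite(f"pics/{n}6.png",cv2.resize(s["image"][110:270,190:390,::-1],None,fx=4,fy=3.75))
    if n=="side":
        C=cup(cloud(s));d=box(C,-160,-35,60,175,140,152);print(len(d))
o=robot.get_obs();print(o["tool_pos"],o["ee_rot"],o["wrist_force"],o["width"],o["finger_force"])
E
```

```text
13
[0.61466056 0.02503758 0.15507112] [ 3.14149171e+00 -3.09886629e-04  1.18314125e-01] [ 0.40900306  0.44881868 -0.88960905] 0.00030864265005102454 0.0
```

View pics/side6.png

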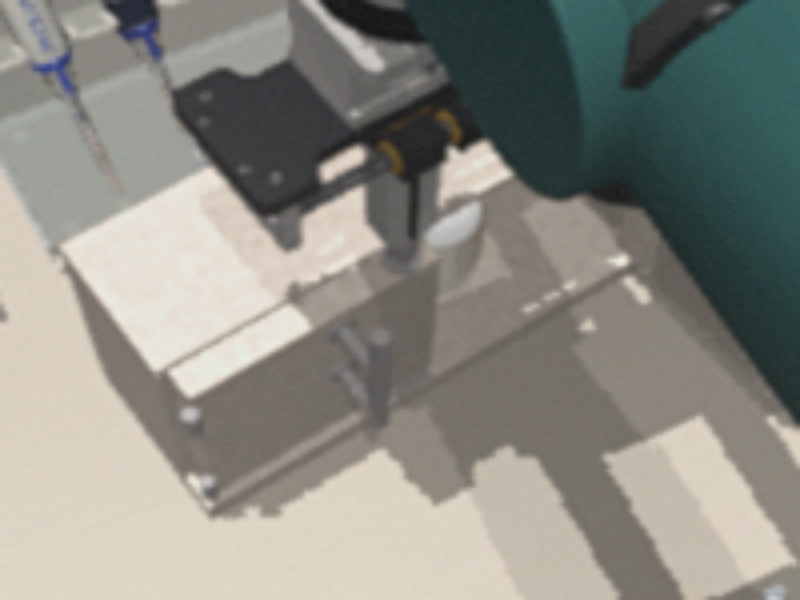

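The side crop shows the shut fingers at about (400, 220), right over the knob's spot, with its collar visible at (400, 262). I need the other view.

View pics/top6.png

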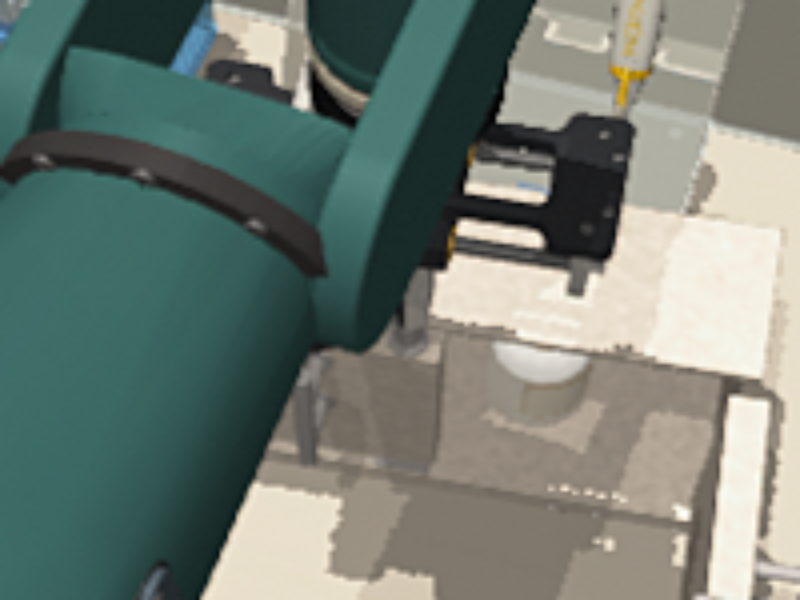

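```bash
python3 - <<'E'
from bench import robot
from h import *
o=robot.get_obs();print("tcp",cup(o["tool_pos"]).round(1),o["width"],o["ee_rot"])
for n in("side","top"):
    C=cup(cloud(robot.snapshot(n)))
    for z in range(150,215,5):
        k=box(C,-45,35,-15,50,z,z+5)
        if len(k)>2: print(n,z,len(k),np.percentile(k[:,0],[3,50,97]).round(1),np.percentile(k[:,1],[3,50,97]).round(1))
E
```

```text
tcp [[ -9.6  19.5 155.1]] 0.00030864265005102454 [ 3.14149171e+00 -3.09886629e-04  1.18314125e-01]
side 150 107 [-14.9  14.6  34.4] [12.3 30.  48.3]
side 155 11 [-15.3 -13.4  -8.7] [16.6 22.3 24.8]
side 160 9 [-15.8 -13.9  -8.9] [15.6 21.1 25.2]
side 165 5 [-15.5 -13.2 -11.9] [19.1 21.8 25.3]
side 175 6 [-20.2 -18.8 -17.9] [15.4 18.9 23.3]
side 180 10 [-19.8 -19.3 -18. ] [13.9 20.2 26.3]
side 185 22 [-20.3 -19.2  -4.4] [ 8.9 27.2 32.8]
side 190 26 [-20.2 -19.3  -2.6] [10.9 29.  33.2]
side 195 29 [-20.1 -19.   -2.1] [ 9.  26.3 32.7]
side 200 19 [-20.4 -19.1  -4.9] [13.3 25.1 33.2]
side 205 29 [-20.  -19.1  -2.4] [ 9.9 29.5 32.9]
side 210 27 [-20.2 -19.1  -4.4] [11.5 27.1 33. ]
top 150 150 [-16.5  12.4  32.3] [-13.5   0.9  26. ]
top 155 7 [-14.9 -13.5  20. ] [-9.5 15.4 20.4]
top 160 10 [-14.9 -13.8 -11.8] [12.3 17.9 23. ]
top 165 8 [-14.5 -14.1  -9.4] [10.8 15.2 20.4]
top 180 11 [-20.  -19.3 -18. ] [11.2 18.3 23.2]
top 185 12 [-19.6 -18.3 -16.9] [ 8.  16.3 21.5]
top 190 12 [-20.3 -18.7 -10.4] [ 7.4 11.8 21.5]
top 195 11 [-20.4 -17.9  -8.1] [ 7.4 12.5 20. ]
top 200 11 [-20.5 -18.9 -11.5] [ 7.4 12.9 17.9]
top 205 10 [-19.8 -18.8 -18.1] [ 7.5 11.1 18. ]
top 210 8 [-20.  -18.6 -10.2] [ 7.3 10.3 16.2]
```

The fingers end at about z 174 in the depth map although the TCP reads 155, so they shut above the knob. I'll open them and measure the fingertips directly.

Call:
{"op": "carry_out", "data": {
  "steps": [
    [[0,0,0],0,0.15],
    [[0,0,0],0,0.15],
    [[0,0,0],0,0.15],
    [[0,0,0],0,0.15]
  ]
}}

```text
time: 8.43
tool_pos: [0.6146, 0.025, 0.1548]
ee_rot: [3.142, 0.0, 0.118]
wrist_force: [-0.3, -0.3, 0.1]
width: 0.0368
finger_force: 0.0
```

```bash
python3 - <<'E'
from bench import robot
from h import *
o=robot.get_obs();print("tcp",cup(o["tool_pos"]).round(1),o["width"],o["wrist_force"],robot.hold_point_z)
for n in("side","top"):
    C=cup(cloud(robot.snapshot(n)))
    for z in range(152,200,4):
        k=box(C,-45,30,-25,65,z,z+4)
        if len(k)>2: print(n,z,len(k),"y hist",np.histogram(k[:,1],range(-20,66,5))[0],np.median(k[:,0]).round(1))
E
```

```text
tcp [[ -9.7  19.4 154.8]] 0.03675888797132975 [-0.3051625  -0.32737619  0.12798032] 0.0188
side 152 14 y hist [0 0 1 0 0 1 0 2 3 1 0 0 1 2 0 1 2] 8.7
side 156 7 y hist [0 0 0 0 0 0 0 2 5 0 0 0 0 0 0 0 0] -15.0
side 160 10 y hist [0 0 0 0 0 0 0 2 6 2 0 0 0 0 0 0 0] -12.4
side 164 7 y hist [0 0 0 0 0 0 0 2 5 0 0 0 0 0 0 0 0] -14.2
side 168 20 y hist [ 0  0  0  0  0  0  1 10  8  1  0  0  0  0  0  0  0] -8.9
side 172 23 y hist [0 0 0 0 1 0 5 9 8 0 0 0 0 0 0 0 0] -10.1
side 176 9 y hist [0 0 0 2 6 0 0 0 0 0 0 0 1 0 0 0 0] -13.6
side 180 17 y hist [0 0 0 3 8 0 0 0 0 0 0 3 2 1 0 0 0] -17.9
side 184 24 y hist [0 0 3 2 8 0 0 0 0 0 0 1 3 2 5 0 0] -18.0
side 188 23 y hist [0 0 3 3 7 0 0 0 0 0 0 0 1 3 6 0 0] -17.7
side 192 27 y hist [ 0  0  2  2 11  0  0  0  0  0  0  0  4  1  7  0  0] -16.4
side 196 29 y hist [0 0 2 3 8 0 0 0 0 0 0 1 3 3 9 0 0] -18.6
top 152 39 y hist [6 7 0 0 0 6 6 4 4 0 0 0 0 0 0 0 0] 11.9
top 156 11 y hist [0 0 0 0 0 0 4 4 3 0 0 0 0 0 0 0 0] -13.4
top 160 7 y hist [0 0 0 0 0 0 3 2 2 0 0 0 0 0 0 0 0] -13.5
top 164 8 y hist [0 0 0 0 0 0 3 3 2 0 0 0 0 0 0 0 0] -14.0
top 168 13 y hist [0 0 0 0 0 0 5 7 1 0 0 0 0 0 0 0 0] -11.8
top 172 31 y hist [ 0  0  0  0  0  0  7 13 11  0  0  0  0  0  0  0  0] -9.1
top 176 3 y hist [0 0 0 3 0 0 0 0 0 0 0 0 0 0 0 0 0] -17.7
top 180 4 y hist [0 0 2 2 0 0 0 0 0 0 0 0 0 0 0 0 0] -18.4
top 184 8 y hist [0 1 3 3 1 0 0 0 0 0 0 0 0 0 0 0 0] -18.5
top 188 8 y hist [0 1 4 3 0 0 0 0 0 0 0 0 0 0 0 0 0] -19.0
top 192 12 y hist [0 4 4 3 1 0 0 0 0 0 0 0 0 0 0 0 0] -18.4
top 196 7 y hist [0 2 3 2 0 0 0 0 0 0 0 0 0 0 0 0 0] -18.8
```

Confirmed: the real fingertips sit at about z 175, some 19 mm above the reported TCP, and the knob at y 18 lies between them. I'll lower 18 mm, then close.

Call:
{"op": "carry_out", "data": {
  "steps": [
    [[0,0.001,0.009],0,0.15],
    [[0,0.001,0.018],0,0.15],
    [[0,0.001,0.018],0,0.15],
    [[0,0.001,0.018],0,1],
    [[0,0.001,0.018],0,1],
    [[0,0.001,0.018],0,1],
    [[0,0.001,0.018],0,1]
  ]
}}

```text
time: 9.4
tool_pos: [0.6151, 0.0228, 0.1373]
ee_rot: [3.139, -0.001, 0.117]
wrist_force: [0.9, -2.3, 0.1]
width: 0.0129
finger_force: 30.0
```

Gripped at about the knob's 14 mm. I'll lift it.

Call:
{"op": "carry_out", "data": {
  "steps": [
    [[0,0,-0.006],0,1],
    [[0,0,-0.012],0,1],
    [[0,0,-0.018],0,1],
    [[0,0,-0.024],0,1],
    [[0,0,-0.03],0,1],
    [[0,0,-0.032],0,1],
    [[0,0,-0.032],0,1],
    [[0,0,-0.032],0,1]
  ]
}}

```text
time: 10.4
tool_pos: [0.6141, 0.0229, 0.1674]
ee_rot: [3.14, 0.003, 0.117]
wrist_force: [0.9, -5.1, -6.9]
width: 0.0133
finger_force: 30.0
```

The knob rose 30 mm to the stop. Next I'll swing the left door by the knob.

Call:
{"op": "carry_out", "data": {
  "steps": [
    [[-0.0125,-0.0005,0],0,1],
    [[-0.025,-0.0025,0],0,1],
    [[-0.0495,-0.01,0],0,1],
    [[-0.072,-0.022,0],0,1],
    [[-0.091,-0.0385,0],0,1],
    [[-0.107,-0.058,0],0,1],
    [[-0.118,-0.081,0],0,1],
    [[-0.125,-0.1055,0],0,1],
    [[-0.127,-0.127,0],0,1],
    [[-0.127,-0.127,0],0,1]
  ]
}}

```text
time: 11.65
tool_pos: [0.4638, 0.1372, 0.1669]
ee_rot: [-3.138, 0.022, 0.122]
wrist_force: [-18.3, -0.9, -0.1]
width: 0.0092
finger_force: 35.8
```

```bash
python3 - <<'E'
from bench import robot
from h import *
o=robot.get_obs();print("tcp",cup(o["tool_pos"]).round(1),o["width"],o["finger_force"],o["wrist_force"])
E
```

```text
tcp [[-146.   148.8  166.9]] 0.009219964161712705 35.777804071549326 [-18.34974708  -0.88391939  -0.11046195]
```

```bash
python3 - <<'E'
from bench import robot
from h import *
for n in("side","top"):
    s=robot.snapshot(n);cv2.imwrite(f"pics/{n}7.png",cv2.resize(s["image"][130:330,160:420,::-1],None,fx=3,fy=3));C=cup(cloud(s))
    d=box(C,-170,-35,95,170,143,153);print(n,len(d),np.polyfit(d[:,0],d[:,1],1) if len(d)>9 else 0)
    k=box(C,-175,-110,100,190,156,210)
    for z in range(156,204,8):
        q=k[(k[:,2]>z)&(k[:,2]<z+8)]; print(z,len(q),q.min(0).round() if len(q) else 0,q.max(0).round() if len(q) else 0)
E
```

```text
side 96 [  0.18198483 177.15485116]
156 0 0 0
164 0 0 0
172 0 0 0
180 1 [-154.  144.  187.] [-154.  144.  187.]
188 10 [-156.  143.  188.] [-149.  164.  196.]
196 18 [-156.  144.  197.] [-145.  166.  204.]
top 329 [-1.42864788e-02  1.44191538e+02]
156 0 0 0
164 0 0 0
172 0 0 0
180 0 0 0
188 20 [-155.  133.  189.] [-141.  161.  196.]
196 38 [-155.  132.  196.] [-136.  164.  204.]
```

View pics/side7.png

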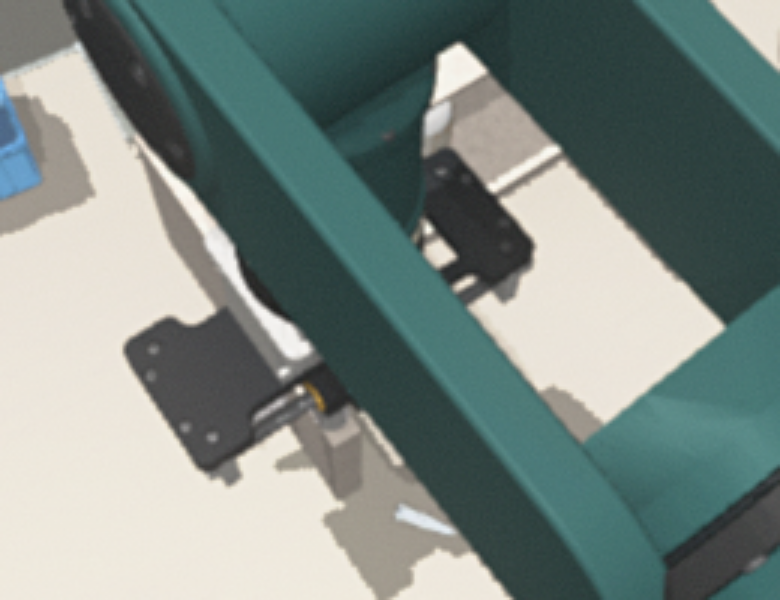

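The left door stands at about 90°, sticking out toward the lower part of the picture, with the gripper over its end near (330, 400). I'll release the knob, rise and retreat.

Call:
{"op": "carry_out", "data": {
  "steps": [
    [[0,0,0],0,0.15],
    [[0,0,0],0,0.15],
    [[0,0,0],0,0.15],
    [[0,0,-0.03],0,0.15],
    [[0,0,-0.06],0,0.15],
    [[0,0,-0.09],0,0.15],
    [[-0.06,0,-0.1],0,0.15],
    [[-0.11,0.06,-0.1],0,0.15],
    [[-0.11,0.12,-0.1],0,0.15],
    [[-0.11,0.18,-0.1],0,0.15]
  ]
}}

```text
time: 13.0
tool_pos: [0.3848, -0.0501, 0.2703]
ee_rot: [3.141, -0.004, 0.12]
wrist_force: [2.0, 0.6, -0.3]
width: 0.0402
finger_force: 0.0
```

```bash
python3 - <<'E'
from bench import robot
from h import *
for n in("side","top"):
    s=robot.snapshot(n);cv2.imwrite(f"pics/{n}8.png",s["image"][...,::-1]);C=cup(cloud(s))
    d=box(C,-135,-35,95,170,143,153);print(n,len(d),np.polyfit(d[:,0],d[:,1],1) if len(d)>9 else 0)
    d=box(C,-135,-35,-175,-120,143,153);print(n,len(d),np.polyfit(d[:,0],d[:,1],1) if len(d)>9 else 0)
    k=box(C,-155,-115,125,165,156,215);print("knob",len(k),k.min(0).round(1),k.max(0).round(1)) if len(k) else 0
o=robot.get_obs();print("tcp",cup(o["tool_pos"]).round(1),o["width"],o["wrist_force"])
E
```

```text
side 531 [-6.40035357e-02  1.43223353e+02]
side 461 [ 2.14408030e-03 -1.44854966e+02]
knob 103 [-142.7  142.6  157.4] [-128.8  155.6  204.3]
top 0 0
top 315 [ 5.08758817e-02 -1.43287552e+02]
tcp [[-247.1  -32.   269.2]] 0.04020135251993172 [-0.0521797   0.95454707 -0.20328202]
```

View pics/side8.png

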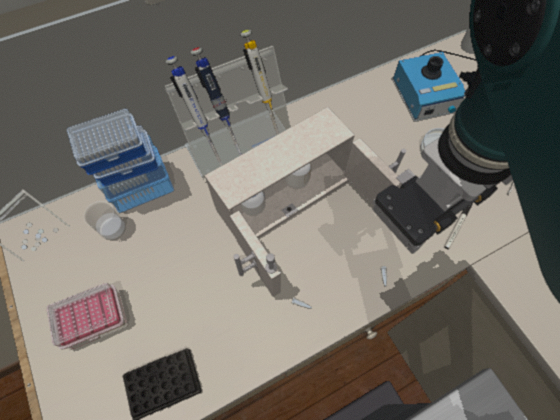

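Both doors stand open at about a right angle, left edge at (255, 245) and right at (380, 160). The knob is fully up (top at z 203), and the gripper is clear.

```bash
python3 -c "
from bench import robot
print(robot.close_job())"
```

```text
the job is handed in; nothing more can be done
None
```

The job is handed in: the right door was opened first, then the bolt was drawn fully up, and both doors now stand open at about a right angle with the robot clear (about 13 s used).

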